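# Put the drive centre away in its turned box

### The arm

A 6-joint arm with a two-finger parallel gripper is mounted at the origin on a cart in front of the work surface, level with it; the furniture and walls round the work are solid. World frame = base frame: x ahead of the robot, y to its left, z up, the work surface at z = 0. Lengths are in m, angles in degrees, forces in N, time in s.
With the tool pointing down it reaches from about 0.3 to 0.75 m from the base axis. Payload 8.5 kg.
Tool frame: the origin (TCP) lies between the finger pads; the fingertips stand ahead of it and the grasp point (between the pads) lies 8 mm behind it (env.tcp_to_tips is the z of the fingertips in the tool frame, in m); z points along the fingers, x is the direction in which the jaws open and shut, and the axes are right-handed (so a half turn about z gives the same grasp; the last joint's range is limited). The gripper opens to 85 mm and grips with 20 to 120 N. Pads are 22 mm wide; open, the fingers measure 114 mm over their backs; the gripper's body (76 mm by 85 mm) begins 54 mm behind the grasp point. The pads swing forward as they close: fully open they stand 13 mm farther back than shut.
Start: joints at [51.377, 21.807, 74.336, -0, 83.858, -12.336], TCP at [0.244, 0.493, 0.242] pointing down, gripper open.
Joint ranges: [-178.18, 178.18], [-50.72, 133.34], [12.68, 142.11], [-81.47, 261.47], [9.98, 163.14], [-165.26, 165.26]. Speed limits (degrees/s): [136.94, 136.94, 180, 180, 180, 180].

### API

Orientations are given as a 3x3 rotation matrix whose columns are the frame's x, y, z axes.
In Python, from rig import observe, viewer, env gives the robot as it stands.
- The arm moves only by the tool jog_arm, never from a script. Its arguments are lists of equal length, an entry for each row: "dr": the turn, a rotation vector about the tool's x, y, z in rad, a list of three; "slide": the shift along the tool's x, y, z in m, a list of three; "gripper": the opening, from -1 (shut) to 1 (fully open), so that 0 is half open. In form: {"dr": [[rx, ry, rz], ...], "slide": [[dx, dy, dz], ...], "gripper": [gripper, ...]}. A call has exactly 10 rows; each row shifts and turns the commanded pose from where the row before left it, along the tool's axes as they then stand; what a row does not reach is not made up. A row lasts 1/10 s, in which the tool goes at most 50 mm and 8.59 degrees, less where a joint would pass 70% of its speed; a pose out of reach is approached as far as the arm can. A call is refused whole if a number of a shift passes 0.05 or a number of a turn 0.15, either way. A call with a gripper value outside its range is refused whole. The fingers move at their own pace and stop on an object; "force" is the grip in N (left out, the last holds). Time passes only in rows, so rows that do not move let the fingers close, or fill a call up. It gives the time, the measured TCP pose, the force and the opening at its end, in the units of the state.
- observe(): the state, without advancing time (a new reading comes with each control period).
- viewer.get_image(name): name is "side" or "top"; returns a dict with "pixels" (384x512x3 uint8, blue, green, red), "camera_matrix" (3x3 intrinsics, pixels), "R" (3x3) and "t" (3): a world point X has camera coordinates R X + t. Camera axes: x right, y down, z forward; pixel columns grow to the right and rows downward; lengths in m; the calibration is good to about 2 mm. A picture is of the moment at which its call begins. There is no depth.
- env.close_job(): hands the job in, once; it reports no verdict.
The state is a dict: "time_s": time; "q": joint angles; "qvel": joint speeds; "joint_efforts": joint torques, N m; "position": TCP position; "tool_rot": TCP orientation; "ft_force": force on the tool from outside, world axes, zero at the start; "wrist_torque": the same for the moment, N m; "grip_width": finger opening in m.
Only numpy, scipy, OpenCV 4.12 (cv2) and the standard library are available. Lean on these libraries where they do the work, as an engineer would, in place of code of your own. Each camera call takes 0.05 s, during which the arm holds its last target.

### The job

Put the steel drive centre into the round turned wooden box, then close the box with the lid that fits it, the larger of the two, so that the lid sits flat on the rim all round. Leave the smaller lid where it lies.

Things in the scene. Friction and masses are not known exactly. Their poses are not given: they have to be found in the camera images.
- turned_box: open round box turned from plain brown wood, standing on the bench, loose but heavy (0.9 kg): 130 mm outside diameter, 86 mm high, wall 7 mm (inside diameter 116 mm), bottom 6 mm thick. Origin: centre of its underside; z up along its axis.
- large_lid: the box's loose lid, same wood, 0.12 kg, lying plug down: under it a tapered plug 10 mm deep (84 mm diameter below, 106 mm above: 5 mm play all round in the box), then a round plate of 132 mm diameter 10 mm thick, on top an upright round knob, 24 mm diameter, 20 to 55 mm above the origin. Origin: centre of the plug's underside; z up. On the closed box its origin is 76 mm above the box's.
- small_lid: a lid of the same form and wood for some other box, to be left alone: plate of 84 mm diameter, plug 68 mm, same knob, 55 mm high. Origin: centre of the plug's underside; z up along the knob. The two lids may have changed places.
- drive_centre: four-prong drive centre of the lathe: bare grey steel, 66 mm high, 0.11 kg, round, standing upright on its wide end (25 mm diameter at the foot, about 17 mm at the top) among a wooden bottle stopper and a wooden egg, in any of their places. Origin: centre of its foot; z up along its axis. It may stand or lie in the box.
Not all that is in view belongs to the job. What is shaped like the drive_centre but orange or red is not meant.

How it is judged:
By the outcome, as a careful person would: the job done as asked, in the order asked, and still so for the second after the job is handed in, with the robot touching nothing.
It also fails if it takes over 59 s, if anything falls off the work surface, if the arm or the gripper's body presses on something with over 40 N, if the wrist force passes 120 N, or if a joint passes its speed limit or range.

## Working session

There is one attempt and no reset: what is moved stays moved. The work goes in short steps, Python scripts to look and compute and a tool call to move; the robot and the scene stay as the last step left them, time stands still between calls to the robot, and variables do not carry over. Pictures are saved under pics/ and viewed, and the job is handed in when it is done.

Besides the shell and the picture viewer there is one more tool, called after "Emit:" as name(argument=value, ...), one argument or row to a line, values as JSON. jog_arm: Moves the arm, as the interface text tells. Its arguments: {"type":"object","properties":{"dr":{"type":"array","items":{"type":"array","items":{"type":"number"}}},"slide":{"type":"array","items":{"type":"array","items":{"type":"number"}}},"gripper":{"type":"array","items":{"type":"number"}},"force":{"type":"number"}},"required":["dr","slide","gripper"]}

```bash
mkdir -p pics; ls
python3 - <<'E'
from rig import observe, viewer, env
import cv2,numpy as np
s=observe()
print({k:np.round(v,3).tolist() for k,v in s.items()}, env.tcp_to_tips)
for n in("side","top"):
    i=viewer.get_image(n); cv2.imwrite(f"pics/{n}0.png",i["pixels"])
    np.savez(f"{n}0.npz",**i)
    print(n,np.round(i["camera_matrix"],1).tolist(),np.round(i["R"],3).tolist(),np.round(i["t"],3).tolist())
E
```

```text
pics
{'time_s': 0.0, 'q': [51.378, 21.842, 74.388, 0.0, 83.861, -12.337], 'qvel': [0.079, 0.091, 0.107, -0.028, 0.056, 0.003], 'joint_efforts': [0.001, -44.846, -23.128, -0.0, 0.005, 0.0], 'position': [0.243, 0.493, 0.242], 'tool_rot': [[0.443, 0.897, -0.001], [0.897, -0.443, -0.001], [-0.002, -0.0, -1.0]], 'ft_force': [-0.684, 0.35, 0.202], 'wrist_torque': [0.033, 0.025, -0.01], 'grip_width': 0.086} 0.011
side [[372.7, 0.0, 253.1], [0.0, 372.7, 197.7], [0.0, 0.0, 1.0]] [[0.939, -0.345, 0.003], [-0.165, -0.457, -0.874], [0.303, 0.82, -0.486]] [-0.466, 0.099, 0.769]
top [[401.3, 0.0, 258.4], [0.0, 401.3, 193.8], [0.0, 0.0, 1.0]] [[-0.024, -1.0, -0.002], [-0.982, 0.024, -0.189], [0.189, -0.002, -0.982]] [0.012, 0.492, 1.209]
```

View pics/side0.png

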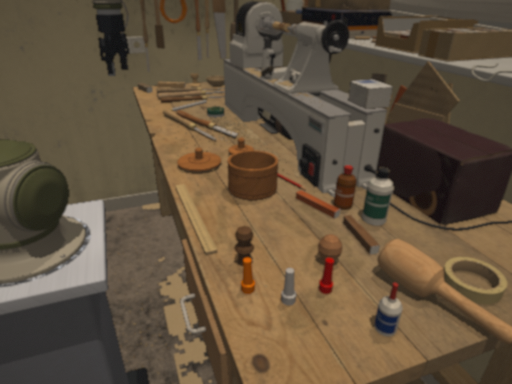

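View pics/top0.png

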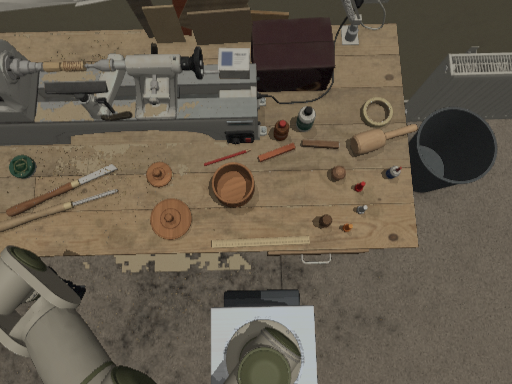

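Top view: box at (233,185), large lid at (171,219), small lid at (159,174). There are three drive-centre shapes: orange at side (248,275)/top (347,227), red at side (328,275)/top (360,187) and grey at side (289,285)/top (363,209). The grey one is bare steel and fits the description. I'll check it in enlarged crops.

Run:
```python
import cv2,numpy as np
s=cv2.imread("pics/side0.png");t=cv2.imread("pics/top0.png")
a=cv2.resize(s[215:310,220:350],(520,380),interpolation=cv2.INTER_CUBIC)
cv2.imwrite("pics/crop_dc.png",a)
b=cv2.resize(t[150:250,130:270],(700,500),interpolation=cv2.INTER_CUBIC)
c=cv2.resize(s[130:210,165:295],(650,400),interpolation=cv2.INTER_CUBIC)
cv2.imwrite("pics/crop_top.png",b);cv2.imwrite("pics/crop_side.png",c)
d=cv2.resize(t[160:240,310:410],(600,480),interpolation=cv2.INTER_CUBIC);cv2.imwrite("pics/crop_topdc.png",d)
```

```text
(no output)
```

View pics/crop_dc.png

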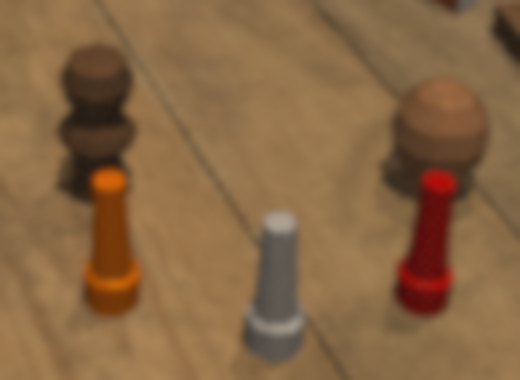

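View pics/crop_top.png

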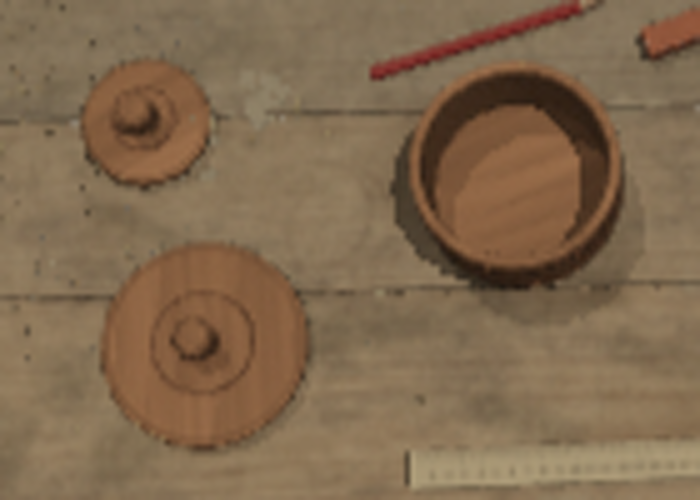

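View pics/crop_side.png

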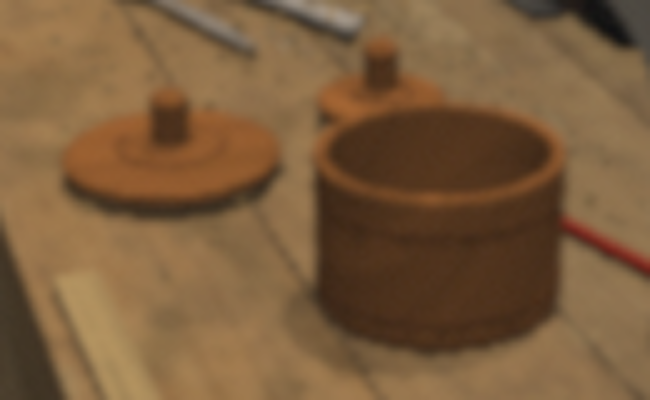

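View pics/crop_topdc.png

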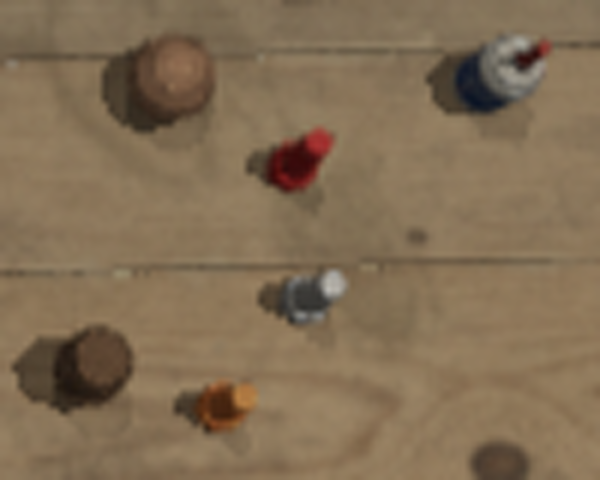

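Confirmed: grey steel, side crop (279,221) to (272,345). The lookalikes are orange and red, and the stopper and egg are wood. Next I measure with masks.

```bash
cat > h.py <<'E'
import cv2,numpy as np
from scipy.optimize import least_squares
def ray(c,uv):
    d=np.linalg.inv(c["camera_matrix"])@np.array([uv[0],uv[1],1.]);R=np.array(c["R"]);t=np.array(c["t"])
    o=-R.T@t; d=R.T@d; return o,d/np.linalg.norm(d)
def plane(c,uv,z):
    o,d=ray(c,uv); return o+d*(z-o[2])/d[2]
def tri(c1,u1,c2,u2):
    A=[];b=[]
    for c,u in((c1,u1),(c2,u2)):
        o,d=ray(c,u);P=np.eye(3)-np.outer(d,d);A.append(P);b.append(P@o)
    A=np.vstack(A);b=np.hstack(b);x=np.linalg.lstsq(A,b,rcond=None)[0]
    return x,np.linalg.norm(A@x-b)
def proj(c,X):
    p=c["camera_matrix"]@(np.array(c["R"])@np.array(X)+np.array(c["t"]));return p[:2]/p[2]
def circ(P):
    A=np.c_[2*P[:,:2],np.ones(len(P))];s=np.linalg.lstsq(A,(P[:,:2]**2).sum(1),rcond=None)[0]
    return s[:2],np.sqrt(s[2]+s[0]**2+s[1]**2)
E
python3 - <<'E'
from h import *
S=dict(np.load("side0.npz"));T=dict(np.load("top0.npz"))
for n,c,rs in(("side",S,dict(box=(222,145,285,205),big=(172,142,226,180),sm=(222,132,258,160),dc=(275,262,305,310))),("top",T,dict(box=(200,155,265,212),big=(145,194,197,244),sm=(143,158,177,191),dc=(350,198,372,218)))):
    im=c["pixels"];hsv=cv2.cvtColor(im,cv2.COLOR_BGR2HSV)
    out=np.zeros(im.shape[:2],np.uint8)
    for k,(x0,y0,x1,y1) in rs.items():
        r=hsv[y0:y1,x0:x1].astype(int)
        if k=="dc": m=(r[...,1]<50)&(r[...,2]>60)
        else: m=(r[...,1]>(125 if n=="side" else 100))&(r[...,0]<16)
        m=m.astype(np.uint8)*255
        N,l,st,ce=cv2.connectedComponentsWithStats(m); i=1+st[1:,4].argmax(); m=(l==i).astype(np.uint8)*255
        out[y0:y1,x0:x1]=m
        print(n,k,st[i]+[x0,y0,0,0,0],ce[i]+[x0,y0])
    v=im.copy();ct,_=cv2.findContours(out,0,1)
    np.savez(n+"_mask.npz",m=out)
    v=cv2.resize(v,None,fx=4,fy=4,interpolation=cv2.INTER_CUBIC)
    o4=cv2.resize(out,None,fx=4,fy=4,interpolation=0);ct,_=cv2.findContours(o4,0,1);cv2.drawContours(v,ct,-1,(0,255,0),1)
    a=v[4*125:4*215,4*130:4*300] if n=="top" else v[4*125:4*215,4*160:4*300]
    if n=="top":a=v[4*150:4*250,4*135:4*270]
    b=v[4*250:4*310,4*260:4*320] if n=="side" else v[4*190:4*225,4*340:4*380]
    H=a.shape[0];b2=np.zeros((H,b.shape[1],3),np.uint8);b2[:b.shape[0]]=b[:H]
    cv2.imwrite(f"pics/m_{n}.png",np.hstack([a,b2])[:600,:800])
E
```

```text
side box [ 227  145   58   56 2472] [251.77912621 172.57402913]
side big [177 146  45  28 789] [198.91381496 160.51077313]
side sm [227 137  31  23 475] [241.93684211 150.98105263]
side dc [282 269  14  35 304] [288.59868421 288.49342105]
top box [ 211  162   44   46 1555] [232.87588424 184.32797428]
top big [ 150  198   42   42 1365] [170.50622711 218.55531136]
top sm [146 162  26  26 520] [158.68461538 174.17307692]
top dc [357 205  11   9  52] [361.76923077 208.59615385]
```

View pics/m_side.png

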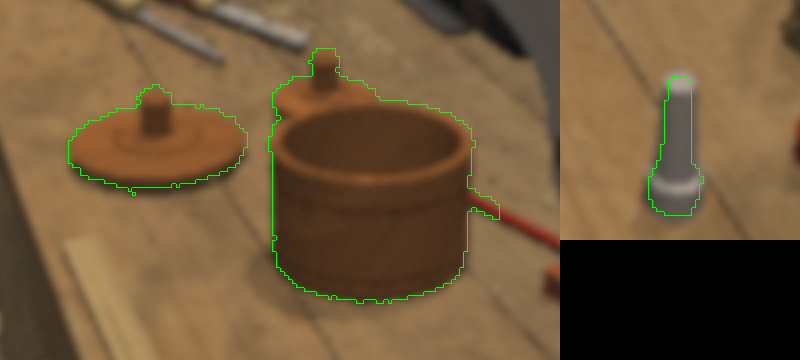

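View pics/m_top.png

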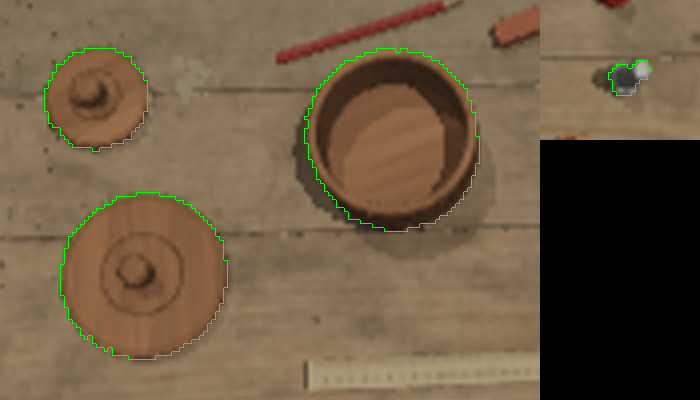

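Run:
```python
from h import *
S=dict(np.load("side0.npz"));T=dict(np.load("top0.npz"))
for c in(S,T):print("cam",(-c["R"].T@c["t"]).round(3))
ms=np.load("side_mask.npz")["m"];mt=np.load("top_mask.npz")["m"]
# seperate components by region
def cont(m,x0,y0,x1,y1):
    k=np.zeros_like(m);k[y0:y1,x0:x1]=m[y0:y1,x0:x1]
    # subpixel: blur & upsample
    b=cv2.resize(k,None,fx=4,fy=4,interpolation=cv2.INTER_LINEAR);b=(cv2.GaussianBlur(b,(0,0),3)>127).astype(np.uint8)
    ct,_=cv2.findContours(b,0,cv2.CHAIN_APPROX_NONE);c=max(ct,key=len)[:,0].astype(float)
    return (c+.5)/4-.5
lt=cont(mt,145,194,197,244)
ls=cont(ms,172,142,226,180)
ls=ls[(ls[:,1]<158)&((ls[:,0]<194)|(ls[:,0]>207))]
bt=cont(mt,200,155,265,212);bt=bt[bt[:,1]<183]
bs=cont(ms,222,145,285,205)
print("side box ext",bs[:,0].min(),bs[:,0].max())
bs=bs[(bs[:,1]<160)&((bs[:,0]<227+1.5)|(bs[:,0]>255))]
bs=bs[bs[:,1]<161]
for name,a,b,zs in(("lid",lt,ls,(0,.01,.02,.03)),("box",bt,bs,(.07,.08,.086,.09,.1))):
    for z in zs:
        ca,ra=circ(np.array([plane(T,p,z) for p in a]));cb,rb=circ(np.array([plane(S,p,z) for p in b]))
        print(name,z,ca.round(4),ra.round(4),cb.round(4),rb.round(4))
# small lid
a=cont(mt,143,158,177,191);print("small",circ(np.array([plane(T,p,.02) for p in a])))
print("dc top",tri(S,(289.75,270.2),T,(365.5,207.2)))
for z in(.066,):print(plane(S,(289.75,270.2),z),plane(T,(365.5,207.2),z))
# collar centre/foot
print("foot side",plane(S,(288.2,300.5),0), "foot top",plane(T,(360.3,210),0.01))
```

```text
cam [ 0.221 -0.746  0.462]
cam [0.254 0.003 1.281]
side box ext 226.625 284.375
lid 0 [0.4276 0.2846] 0.0668 [0.4383 0.332 ] 0.0648
lid 0.01 [0.4263 0.2824] 0.0663 [0.4336 0.3087] 0.0634
lid 0.02 [0.4249 0.2802] 0.0658 [0.4289 0.2854] 0.062
lid 0.03 [0.4236 0.278 ] 0.0652 [0.4241 0.2621] 0.0606
box 0.07 [0.5256 0.0803] 0.0656 [0.5324 0.132 ] 0.0677
box 0.08 [0.5234 0.0797] 0.0651 [0.5244 0.1096] 0.066
box 0.086 [0.5221 0.0793] 0.0648 [0.5197 0.0962] 0.065
box 0.09 [0.5212 0.0791] 0.0645 [0.5165 0.0872] 0.0643
box 0.1 [0.5189 0.0784] 0.064 [0.5085 0.0648] 0.0626
small (array([0.56992721, 0.32097846]), np.float64(0.04179022952607117))
dc top (array([ 0.43887991, -0.32596932,  0.06753704]), np.float64(0.0005794448557346472))
[ 0.44016329 -0.324355    0.066     ] [ 0.43871698 -0.3262466   0.066     ]
foot side [ 0.44067283 -0.32499092  0.        ] foot top [ 0.43857894 -0.32414542  0.01      ]
```

The lid (0.4255,0.281) and the drive centre (0.439,-0.325) agree between views. The box's side points are contaminated by the small lid behind it, so the rim needs a cleaner check against the inner ellipse later. First I move over to the drive centre. The yaw stays as it is, since the neighbours are clear of the jaw line.

Emit:
jog_arm(
  dr=[
    [0,0,0],
    [0,0,0],
    [0,0,0],
    [0,0,0],
    [0,0,0],
    [0,0,0],
    [0,0,0],
    [0,0,0],
    [0,0,0],
    [0,0,0],
  ],
  slide=[
    [-0.0323,0.0269,0],
    [-0.0323,0.0269,0],
    [-0.0323,0.0269,0],
    [-0.0323,0.0269,0],
    [-0.0323,0.0269,0],
    [-0.0323,0.0269,0],
    [-0.0323,0.0269,0],
    [-0.0323,0.0269,0],
    [-0.0323,0.0269,0],
    [-0.0323,0.0269,0],
  ],
  gripper=[0.2,0.2,0.2,0.2,0.2,0.2,0.2,0.2,0.2,0.2],
  force=50,
)

```text
time_s: 1.1
position: [0.3416, 0.0828, 0.2423]
tool_rot: [[0.443, 0.897, 0.0], [0.897, -0.443, 0.0], [0.0, 0.0, -1.0]]
ft_force: [0.8, 0.2, 0.0]
grip_width: 0.0514
```

Emit:
jog_arm(
  dr=[
    [0,0,0],
    [0,0,0],
    [0,0,0],
    [0,0,0],
    [0,0,0],
    [0,0,0],
    [0,0,0],
    [0,0,0],
    [0,0,0],
    [0,0,0],
  ],
  slide=[
    [-0.0323,0.0269,0],
    [-0.0323,0.0269,0],
    [-0.0323,0.0269,0],
    [-0.0323,0.0269,0],
    [-0.0323,0.0269,0],
    [-0.0323,0.0269,0],
    [-0.0323,0.0269,0],
    [-0.0323,0.0269,0],
    [-0.0323,0.0269,0],
    [-0.0323,0.0269,0],
  ],
  gripper=[0.2,0.2,0.2,0.2,0.2,0.2,0.2,0.2,0.2,0.2],
)

```text
time_s: 2.1
position: [0.4398, -0.326, 0.2419]
tool_rot: [[0.443, 0.896, -0.0], [0.896, -0.443, 0.001], [0.0, -0.001, -1.0]]
ft_force: [1.1, -0.0, 1.1]
grip_width: 0.0514
```

Run:
```python
from rig import observe, viewer, env
from h import *
i=viewer.get_image("side");cv2.imwrite("pics/side1.png",i["pixels"])
i=viewer.get_image("top");cv2.imwrite("pics/top1.png",i["pixels"])
s=observe();p=np.array(s["position"]);R=np.array(s["tool_rot"])
print(s["time_s"],p.round(4),R.round(4).tolist(),s["grip_width"],np.round(s["q"],1))
print("to go tool",(R.T@(np.array([.4392,-.325,.10])-p)).round(4))
S=dict(np.load("side0.npz"));T=dict(np.load("top0.npz"))
c=np.array([.5221,.0793])
im=S["pixels"].copy();im=cv2.resize(im,None,fx=4,fy=4,interpolation=cv2.INTER_CUBIC)
for r in(.065,.058):
  for a in np.linspace(0,2*np.pi,60):
    u=proj(S,[c[0]+r*np.cos(a),c[1]+r*np.sin(a),.086]);cv2.circle(im,tuple(int(v*4+2) for v in u),1,(0,255,0),-1)
for a in np.linspace(0,2*np.pi,60):
    u=proj(S,[.4255+.066*np.cos(a),.281+.066*np.sin(a),.02]);cv2.circle(im,tuple(int(v*4+2) for v in u),1,(0,255,0),-1)
cv2.imwrite("pics/chk.png",im[500:840,660:1160])
```

```text
2.2 [ 0.4401 -0.3284  0.2409] [[0.4459, 0.8951, -0.0007], [0.8951, -0.4459, 0.0], [-0.0003, -0.0007, -1.0]] 0.051275375064642685 [ -49.1   21.8   74.6   -0.    83.6 -112.6]
to go tool [ 0.0027 -0.0022  0.1409]
```

View pics/chk.png

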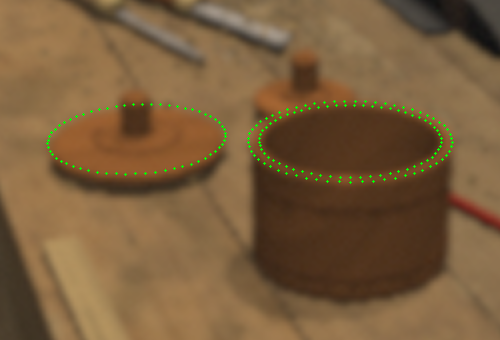

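View pics/side1.png

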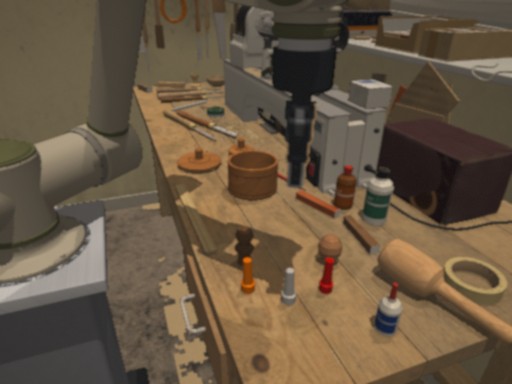

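The projected rim and plate circles fit the side view to within about 1 px. The gripper hangs over the drive centre, so I descend.

Emit:
jog_arm(
  dr=[
    [0,0,0],
    [0,0,0],
    [0,0,0],
    [0,0,0],
    [0,0,0],
    [0,0,0],
    [0,0,0],
    [0,0,0],
    [0,0,0],
    [0,0,0],
  ],
  slide=[
    [0.002,-0.001,0.02],
    [0,0,0.025],
    [0,0,0.025],
    [0,0,0.025],
    [0,0,0.02],
    [0,0,0.01],
    [0,0,0],
    [0,0,0],
    [0,0,0],
    [0,0,0],
  ],
  gripper=[0.2,0.2,0.2,0.2,0.2,0.2,0.2,0.2,0.2,0.2],
)

```text
time_s: 3.2
position: [0.4401, -0.3223, 0.1182]
tool_rot: [[0.443, 0.897, 0.001], [0.897, -0.443, -0.001], [-0.001, 0.002, -1.0]]
ft_force: [-0.7, -0.5, -0.2]
grip_width: 0.0516
```

Run:
```python
from rig import observe, viewer, env
from h import *
i=viewer.get_image("side");cv2.imwrite("pics/side2.png",cv2.resize(i["pixels"][180:330,200:370],None,fx=4,fy=4))
s=observe();p=np.array(s["position"]);R=np.array(s["tool_rot"])
print(s["time_s"],p.round(4),s["grip_width"],"to go tool",(R.T@(np.array([.4392,-.325,.042])-p)).round(4))
```

```text
3.25 [ 0.44   -0.3223  0.118 ] 0.05117827784664514 to go tool [-0.0027  0.0004  0.076 ]
```

View pics/side2.png

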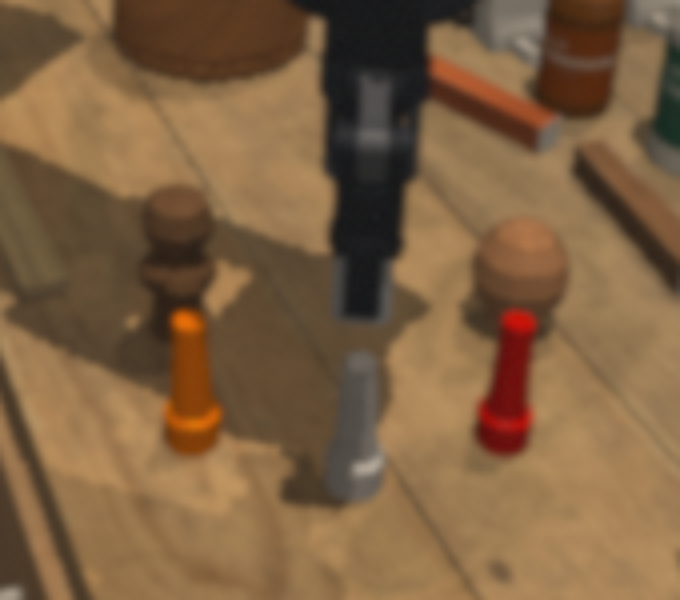

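The gripper is directly above the grey drive centre (crop (357,290) over (358,355)). I descend 76 mm and close.

Emit:
jog_arm(
  dr=[
    [0,0,0],
    [0,0,0],
    [0,0,0],
    [0,0,0],
    [0,0,0],
    [0,0,0],
    [0,0,0],
    [0,0,0],
    [0,0,0],
    [0,0,0],
  ],
  slide=[
    [-0.002,0,0.016],
    [0,0,0.02],
    [0,0,0.02],
    [0,0,0.015],
    [0,0,0.005],
    [0,0,0],
    [0,0,0],
    [0,0,0],
    [0,0,0],
    [0,0,0],
  ],
  gripper=[0.2,0.2,0.2,0.2,0.2,0.2,0.2,0.2,-1,-1],
  force=50,
)

```text
time_s: 4.25
position: [0.4391, -0.324, 0.0417]
tool_rot: [[0.443, 0.897, 0.001], [0.897, -0.443, -0.0], [-0.0, 0.001, -1.0]]
ft_force: [0.4, 1.3, -0.2]
grip_width: 0.023
```

Emit:
jog_arm(
  dr=[
    [0,0,0],
    [0,0,0],
    [0,0,0],
    [0,0,0],
    [0,0,0],
    [0,0,0],
    [0,0,0],
    [0,0,0],
    [0,0,0],
    [0,0,0],
  ],
  slide=[
    [0,0,0],
    [0,0,0],
    [0,0,0],
    [0,0,0],
    [0,0,0],
    [0,0,0],
    [0,0,0],
    [0,0,-0.005],
    [0,0,-0.015],
    [0,0,-0.02],
  ],
  gripper=[-1,-1,-1,-1,-1,-1,-1,-1,-1,-1],
)

```text
time_s: 5.25
position: [0.4385, -0.3235, 0.0811]
tool_rot: [[0.443, 0.897, -0.002], [0.897, -0.443, 0.002], [0.001, -0.002, -1.0]]
ft_force: [-0.5, -0.0, -0.7]
grip_width: 0.0179
```

Run:
```python
from rig import observe, viewer, env
from h import *
i=viewer.get_image("side");cv2.imwrite("pics/side3.png",cv2.resize(i["pixels"][180:330,200:370],None,fx=4,fy=4))
s=observe();p=np.array(s["position"]);R=np.array(s["tool_rot"])
print(s["time_s"],p.round(4),s["grip_width"],R.round(3).tolist(),"to go tool",(R.T@(np.array([.522,.079,.2])-p)).round(4))
```

```text
5.3 [ 0.4396 -0.3247  0.0846] 0.017845293558488885 [[0.443, 0.897, 0.002], [0.897, -0.443, -0.003], [-0.001, 0.003, -1.0]] to go tool [ 0.3982 -0.1045 -0.1163]
```

View pics/side3.png

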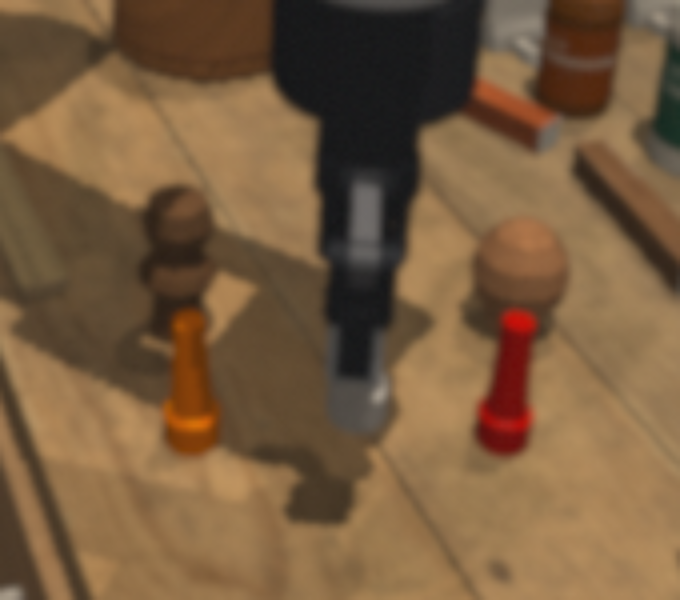

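The drive centre is held upright and off the bench (opening 17.8 mm). Next: up, then across to the box.

Emit:
jog_arm(
  dr=[
    [0,0,0],
    [0,0,0],
    [0,0,0],
    [0,0,0],
    [0,0,0],
    [0,0,0],
    [0,0,0],
    [0,0,0],
    [0,0,0],
    [0,0,0],
  ],
  slide=[
    [0,0,-0.03],
    [0,0,-0.03],
    [0,0,-0.03],
    [0.01,-0.002,-0.026],
    [0.03,-0.008,0],
    [0.03,-0.008,0],
    [0.03,-0.008,0],
    [0.03,-0.008,0],
    [0.03,-0.008,0],
    [0.03,-0.008,0],
  ],
  gripper=[-1,-1,-1,-1,-1,-1,-1,-1,-1,-1],
)

```text
time_s: 6.3
position: [0.4782, -0.1302, 0.197]
tool_rot: [[0.443, 0.897, -0.001], [0.897, -0.443, 0.0], [-0.0, -0.001, -1.0]]
ft_force: [0.0, 0.1, -1.3]
grip_width: 0.0179
```

Emit:
jog_arm(
  dr=[
    [0,0,0],
    [0,0,0],
    [0,0,0],
    [0,0,0],
    [0,0,0],
    [0,0,0],
    [0,0,0],
    [0,0,0],
    [0,0,0],
    [0,0,0],
  ],
  slide=[
    [0.03,-0.008,0],
    [0.03,-0.008,0],
    [0.03,-0.008,0],
    [0.03,-0.008,0],
    [0.03,-0.008,0],
    [0.03,-0.008,0],
    [0.02,-0.006,0],
    [0.008,0,0],
    [0,0,0],
    [0,0,0],
  ],
  gripper=[-1,-1,-1,-1,-1,-1,-1,-1,-1,-1],
)

```text
time_s: 7.3
position: [0.5219, 0.0782, 0.1971]
tool_rot: [[0.443, 0.896, -0.001], [0.896, -0.443, -0.0], [-0.001, -0.0, -1.0]]
ft_force: [-0.5, -0.6, -0.7]
grip_width: 0.018
```

Run:
```python
from rig import observe, viewer, env
from h import *
i=viewer.get_image("side");cv2.imwrite("pics/side4.png",cv2.resize(i["pixels"][60:260,150:370],None,fx=3,fy=3))
s=observe();p=np.array(s["position"]);R=np.array(s["tool_rot"])
print(s["time_s"],p.round(4),s["grip_width"],"to go tool",(R.T@(np.array([.522,.079,.05])-p)).round(4))
```

```text
7.35 [0.5219 0.078  0.1972] 0.01819122223559572 to go tool [ 0.001  -0.0003  0.1472]
```

View pics/side4.png

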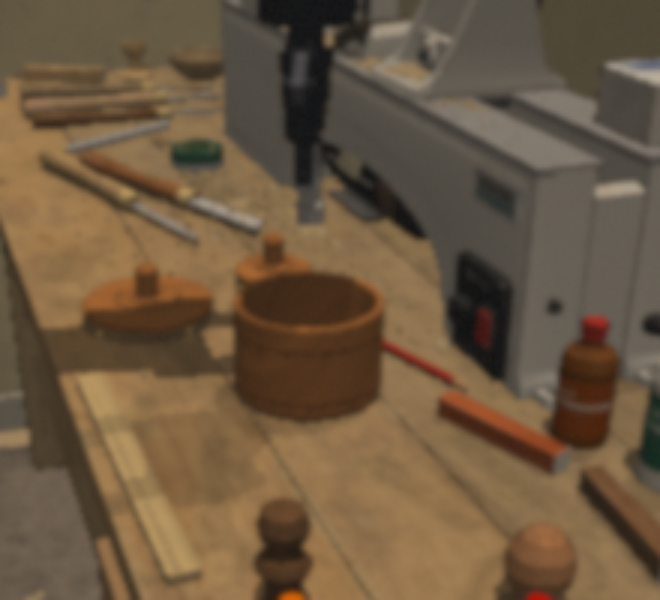

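The steel piece hangs at (311,205), centred over the box opening. I lower it until the foot is about 2 mm above the bottom, then release.

Emit:
jog_arm(
  dr=[
    [0,0,0],
    [0,0,0],
    [0,0,0],
    [0,0,0],
    [0,0,0],
    [0,0,0],
    [0,0,0],
    [0,0,0],
    [0,0,0],
    [0,0,0],
  ],
  slide=[
    [0.001,0,0.02],
    [0,0,0.025],
    [0,0,0.025],
    [0,0,0.025],
    [0,0,0.02],
    [0,0,0.015],
    [0,0,0.01],
    [0,0,0.006],
    [0,0,0],
    [0,0,0],
  ],
  gripper=[-1,-1,-1,-1,-1,-1,-1,-1,-1,-1],
)

```text
time_s: 8.35
position: [0.5227, 0.0797, 0.0519]
tool_rot: [[0.443, 0.896, 0.001], [0.896, -0.443, -0.0], [0.0, 0.001, -1.0]]
ft_force: [-0.4, -0.5, -0.9]
grip_width: 0.018
```

Emit:
jog_arm(
  dr=[
    [0,0,0],
    [0,0,0],
    [0,0,0],
    [0,0,0],
    [0,0,0],
    [0,0,0],
    [0,0,0],
    [0,0,0],
    [0,0,0],
    [0,0,0],
  ],
  slide=[
    [0,0,0.001],
    [0,0,0],
    [0,0,0],
    [0,0,0],
    [0,0,0],
    [0,0,0],
    [0,0,0],
    [0,0,0],
    [0,0,0],
    [0,0,0],
  ],
  gripper=[-1,-1,-0.5,-0.4,-0.2,0,0,0,0,0],
)

```text
time_s: 9.35
position: [0.5224, 0.0799, 0.0503]
tool_rot: [[0.443, 0.897, -0.0], [0.897, -0.443, 0.0], [-0.0, -0.0, -1.0]]
ft_force: [0.7, 0.4, 0.6]
grip_width: 0.0427
```

Emit:
jog_arm(
  dr=[
    [0,0,0],
    [0,0,0],
    [0,0,0],
    [0,0,0],
    [0,0,0],
    [0,0,0],
    [0,0,0],
    [0,0,0],
    [0,0,0],
    [0,0,0],
  ],
  slide=[
    [0,0,-0.005],
    [0,0,-0.01],
    [0,0,-0.02],
    [0,0,-0.025],
    [0,0,-0.025],
    [0,0,-0.025],
    [0,0,-0.025],
    [0,0,-0.015],
    [0.03,0,0],
    [0.04,0,0],
  ],
  gripper=[0,0,0,0,0,0,0,0,0,0],
)

```text
time_s: 10.35
position: [0.5537, 0.1424, 0.2023]
tool_rot: [[0.445, 0.895, 0.002], [0.895, -0.445, -0.0], [0.001, 0.002, -1.0]]
ft_force: [0.4, 0.1, 0.3]
grip_width: 0.0427
```

Run:
```python
from rig import observe
from h import *
s=observe();p=np.array(s["position"]);R=np.array(s["tool_rot"])
print(s["time_s"],p.round(4),s["grip_width"],"to go tool",(R.T@(np.array([.4255,.281,.12])-p)).round(4))
```

```text
10.35 [0.5537 0.1424 0.2023] 0.042686089987543016 to go tool [ 0.0669 -0.1767  0.082 ]
```

Emit:
jog_arm(
  dr=[
    [0,0,0],
    [0,0,0],
    [0,0,0],
    [0,0,0],
    [0,0,0],
    [0,0,0],
    [0,0,0],
    [0,0,0],
    [0,0,0],
    [0,0,0],
  ],
  slide=[
    [0.008,-0.022,0],
    [0.008,-0.022,0],
    [0.008,-0.022,0],
    [0.008,-0.022,0],
    [0.008,-0.022,0],
    [0.008,-0.022,0],
    [0.008,-0.022,0.02],
    [0.008,-0.022,0.03],
    [0,0,0.03],
    [0,0,0],
  ],
  gripper=[0,0,0,0,0,0,0,0,0,0],
)

```text
time_s: 11.35
position: [0.4221, 0.2778, 0.1184]
tool_rot: [[0.442, 0.897, -0.005], [0.897, -0.442, -0.002], [-0.004, -0.004, -1.0]]
ft_force: [-0.2, -0.7, 0.4]
grip_width: 0.0425
```

Run:
```python
from rig import observe, viewer, env
from h import *
i=viewer.get_image("side");cv2.imwrite("pics/side5.png",cv2.resize(i["pixels"][60:260,150:370],None,fx=3,fy=3))
S=i
t=viewer.get_image("top");cv2.imwrite("pics/top5.png",cv2.resize(t["pixels"][150:260,130:290],None,fx=5,fy=5,interpolation=cv2.INTER_CUBIC))
s=observe();p=np.array(s["position"]);R=np.array(s["tool_rot"])
print(s["time_s"],p.round(4),s["grip_width"],"to go tool",(R.T@(np.array([.4255,.281,.036])-p)).round(4))
```

```text
11.45 [0.4245 0.278  0.1215] 0.04316116416850249 to go tool [ 0.0031 -0.0005  0.0855]
```

View pics/side5.png

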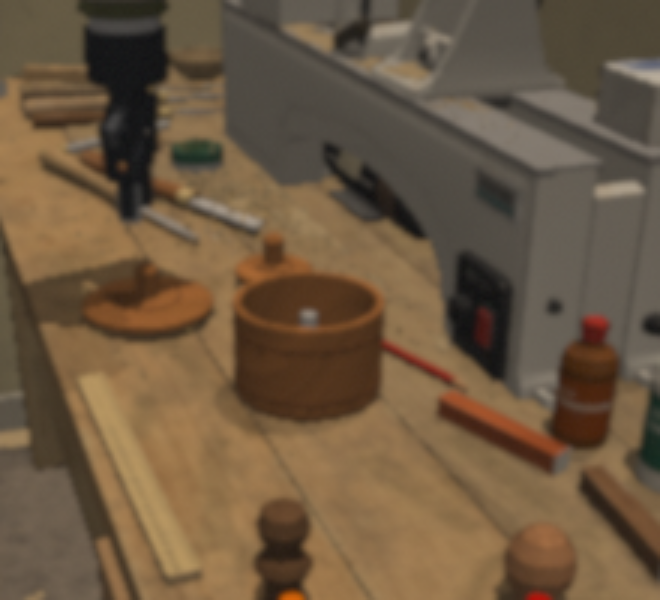

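View pics/top5.png

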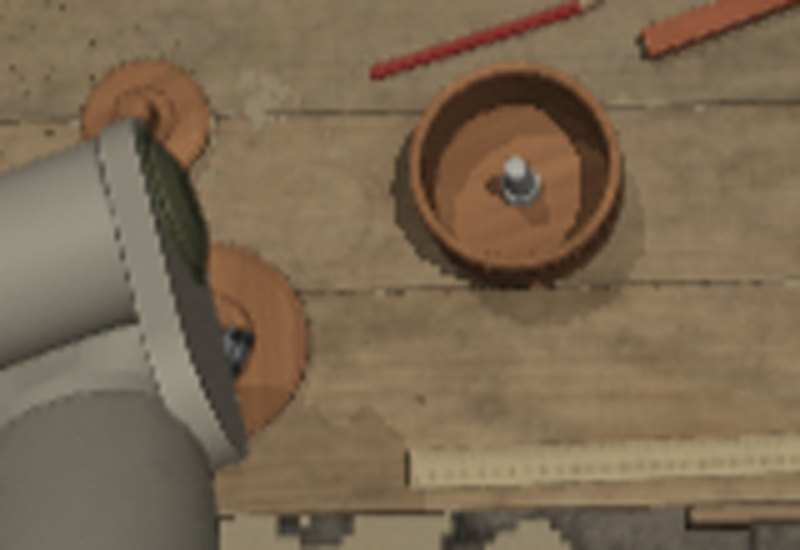

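The drive centre stands upright in the box (top crop (520,178)). I check the knob by triangulation before grasping it.

Run:
```python
from h import *
S=dict(np.load("side0.npz"));T=dict(np.load("top0.npz"))
print("knob top",tri(S,(198.7,149.0),T,(168.0,216.4)))
print("small knob", tri(S,(241,138.8),T,(155.9,171.4)))
print("pred",proj(S,(.4255,.281,.055)),proj(T,(.4255,.281,.055)),"base",proj(T,(.4255,.281,.02)))
```

```text
knob top (array([0.42716318, 0.28118979, 0.05130862]), np.float64(0.00031967367676631587))
small knob (array([0.57212801, 0.3219881 , 0.05105815]), np.float64(0.001454839305235186))
pred [198.00115332 147.93475646] [167.79454126 216.7010401 ] base [170.27306001 218.1758568 ]
```

Emit:
jog_arm(
  dr=[
    [0,0,0],
    [0,0,0],
    [0,0,0],
    [0,0,0],
    [0,0,0],
    [0,0,0],
    [0,0,0],
    [0,0,0],
    [0,0,0],
    [0,0,0],
  ],
  slide=[
    [0.003,0,0.015],
    [0,0,0.015],
    [0,0,0.015],
    [0,0,0.015],
    [0,0,0.012],
    [0,0,0.008],
    [0,0,0.004],
    [0,0,0],
    [0,0,0],
    [0,0,0],
  ],
  gripper=[0,0,0,0,0,0,0,0,0,0],
)

```text
time_s: 12.45
position: [0.4256, 0.2808, 0.0369]
tool_rot: [[0.443, 0.897, 0.001], [0.897, -0.443, 0.0], [0.001, 0.001, -1.0]]
ft_force: [-0.3, -0.7, -0.3]
grip_width: 0.0428
```

Emit:
jog_arm(
  dr=[
    [0,0,0],
    [0,0,0],
    [0,0,0],
    [0,0,0],
    [0,0,0],
    [0,0,0],
    [0,0,0],
    [0,0,0],
    [0,0,0],
    [0,0,0],
  ],
  slide=[
    [0,0,0],
    [0,0,0],
    [0,0,0],
    [0,0,0],
    [0,0,0],
    [0,0,0],
    [0,0,0],
    [0,0,0],
    [0,0,-0.005],
    [0,0,-0.01],
  ],
  gripper=[-0.3,-1,-1,-1,-1,-1,-1,-1,-1,-1],
  force=60,
)

```text
time_s: 13.45
position: [0.4249, 0.2805, 0.0513]
tool_rot: [[0.443, 0.897, -0.002], [0.897, -0.443, -0.001], [-0.001, -0.001, -1.0]]
ft_force: [-0.0, -0.3, -0.9]
grip_width: 0.0224
```

Emit:
jog_arm(
  dr=[
    [0,0,0],
    [0,0,0],
    [0,0,0],
    [0,0,0],
    [0,0,0],
    [0,0,0],
    [0,0,0],
    [0,0,0],
    [0,0,0],
    [0,0,0],
  ],
  slide=[
    [0,0,-0.02],
    [0,0,-0.02],
    [0,0,-0.02],
    [0,0,-0.02],
    [0,0,-0.02],
    [0,0,-0.02],
    [0,0,-0.01],
    [0,0,0],
    [0,0,0],
    [0,0,0],
  ],
  gripper=[-1,-1,-1,-1,-1,-1,-1,-1,-1,-1],
)

```text
time_s: 14.45
position: [0.4248, 0.2805, 0.1804]
tool_rot: [[0.443, 0.897, -0.002], [0.897, -0.443, -0.001], [-0.001, -0.001, -1.0]]
ft_force: [0.7, 0.5, -1.1]
grip_width: 0.0221
```

Run:
```python
from rig import observe, viewer, env
from h import *
i=viewer.get_image("side");cv2.imwrite("pics/side6.png",cv2.resize(i["pixels"][60:260,150:370],None,fx=3,fy=3))
s=observe();p=np.array(s["position"]);R=np.array(s["tool_rot"])
print(s["time_s"],p.round(4),s["grip_width"],"to go tool",(R.T@(np.array([.522,.079,.16])-p)).round(4))
```

```text
14.5 [0.4249 0.2805 0.1804] 0.022743854480259604 to go tool [-0.1377  0.1763  0.0204]
```

View pics/side6.png

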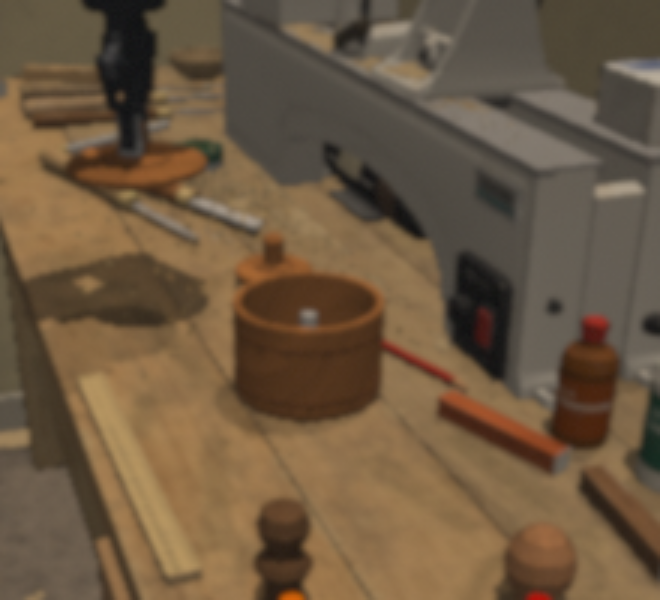

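The large lid is held at (145,165) in the crop. The small lid is untouched and the drive centre still shows in the box. I move over the box and then check the tilt.

Emit:
jog_arm(
  dr=[
    [0,0,0],
    [0,0,0],
    [0,0,0],
    [0,0,0],
    [0,0,0],
    [0,0,0],
    [0,0,0],
    [0,0,0],
    [0,0,0],
    [0,0,0],
  ],
  slide=[
    [-0.01,0.013,0],
    [-0.017,0.022,0],
    [-0.02,0.025,0],
    [-0.022,0.028,0],
    [-0.022,0.028,0],
    [-0.02,0.025,0],
    [-0.017,0.022,0],
    [-0.009,0.013,0],
    [0,0,0],
    [0,0,0],
  ],
  gripper=[-1,-1,-1,-1,-1,-1,-1,-1,-1,-1],
)

```text
time_s: 15.5
position: [0.522, 0.0804, 0.1809]
tool_rot: [[0.443, 0.897, -0.001], [0.897, -0.443, 0.0], [-0.0, -0.001, -1.0]]
ft_force: [-0.0, 0.5, -1.8]
grip_width: 0.0221
```

Run:
```python
from rig import observe, viewer, env
from h import *
i=viewer.get_image("side");np.savez("side7.npz",**i)
t=viewer.get_image("top");np.savez("top7.npz",**t)
s=observe();p=np.array(s["position"]);R=np.array(s["tool_rot"])
print(s["time_s"],p.round(4),s["grip_width"],"to go tool",(R.T@(np.array([.522,.079,.13])-p)).round(4))
zt=p[2]-.0369+.02
for n,c in(("side",i),("top",t)):
    v=cv2.resize(c["pixels"],None,fx=4,fy=4,interpolation=cv2.INTER_CUBIC)
    for z,col in((zt,(0,255,0)),(zt-.01,(255,255,0))):
        for a in np.linspace(0,2*np.pi,72):
            u=proj(c,[p[0]+.066*np.cos(a),p[1]+.066*np.sin(a),z]);cv2.circle(v,tuple(int(q*4+2) for q in u),1,col,-1)
    x0,y0=(200,90) if n=="side" else (180,130)
    cv2.imwrite(f"pics/{n}7.png",v[4*y0:4*y0+460,4*x0:4*x0+420])
```

```text
15.6 [0.5219 0.0809 0.1812] 0.021871307560281508 to go tool [-0.0016  0.001   0.0512]
```

View pics/side7.png

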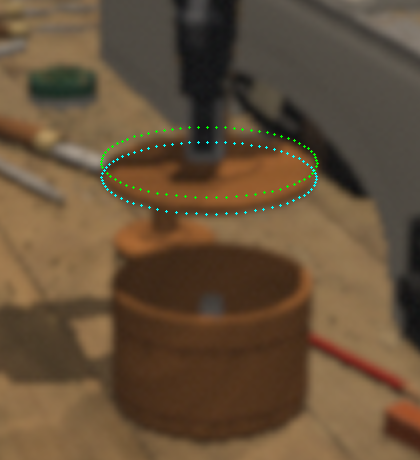

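View pics/top7.png

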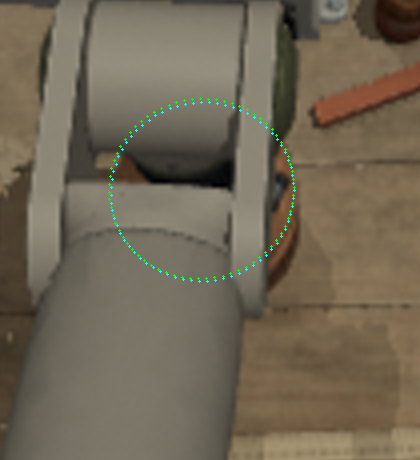

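Run:
```python
from h import *
i=dict(np.load("side7.npz"));im=i["pixels"]
cv2.imwrite("pics/side7p.png",cv2.resize(im[110:200,215:295],None,fx=7,fy=6.6,interpolation=cv2.INTER_CUBIC))
hsv=cv2.cvtColor(im,cv2.COLOR_BGR2HSV)
print(hsv[115:150:1,252].tolist())
```

```text
[[0, 10, 25], [120, 9, 29], [120, 9, 29], [0, 0, 31], [0, 0, 28], [120, 9, 28], [120, 9, 28], [0, 0, 26], [120, 9, 29], [120, 17, 30], [0, 0, 30], [0, 0, 31], [0, 7, 39], [20, 14, 53], [13, 29, 62], [11, 68, 64], [12, 125, 63], [13, 158, 63], [14, 165, 62], [12, 159, 74], [14, 172, 95], [13, 171, 116], [13, 170, 129], [13, 172, 139], [13, 174, 145], [13, 173, 140], [13, 171, 116], [13, 160, 89], [15, 133, 92], [17, 117, 120], [16, 117, 140], [15, 127, 147], [14, 144, 147], [14, 161, 144], [13, 168, 135]]
```

View pics/side7p.png

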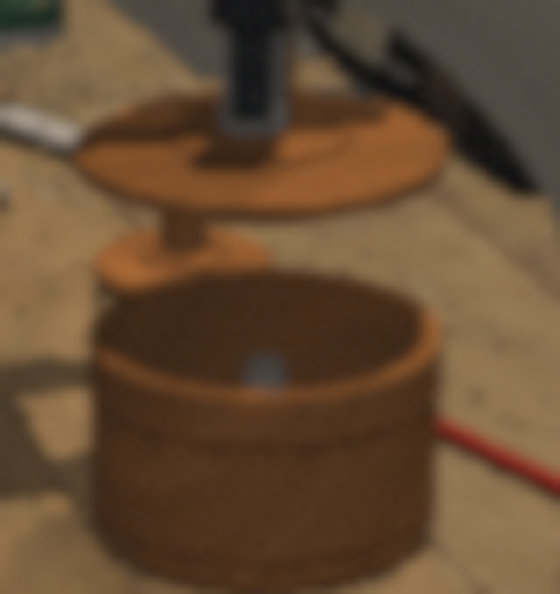

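The drive centre top is visible in the box at (265,370). The lid seems tilted slightly, right side up, so I quantify it.

Run:
```python
from h import *
i=dict(np.load("side7.npz"));im=i["pixels"]
big=cv2.resize(im,None,fx=4,fy=4,interpolation=cv2.INTER_CUBIC)
hsv=cv2.cvtColor(big,cv2.COLOR_BGR2HSV)
m=((hsv[...,1]>138)&(hsv[...,0]<17)).astype(np.uint8)*255
k=np.zeros_like(m);y0,y1,x0,x1=116*4,int(143.5*4),220*4,284*4
k[y0:y1,x0:x1]=m[y0:y1,x0:x1]
ct,_=cv2.findContours(k,0,1);c=max(ct,key=cv2.contourArea)
h=cv2.convexHull(c);v=big.copy();cv2.drawContours(v,[c],-1,(0,255,0),1)
e=cv2.fitEllipse(h);print("ellipse/4",np.array(e[0])/4,np.array(e[1])/4,e[2])
P=c[:,0]/4.
print("left",P[P[:,0].argmin()],"right",P[P[:,0].argmax()],"top",P[:,1].min(),"bot",P[:,1].max())
cv2.ellipse(v,e,(255,0,0),1)
cv2.imwrite("pics/ell.png",v[440:600,860:1160])
p=np.array([.5219,.0809,.1812])
Q=np.array([proj(i,[p[0]+.066*np.cos(a),p[1]+.066*np.sin(a),z]) for z in(.154,.1643) for a in np.linspace(0,6.28,200)]).astype(np.float32)
e=cv2.fitEllipse(cv2.convexHull(Q));print("pred",e, Q[Q[:,0].argmin()],Q[Q[:,0].argmax()],Q[:,1].min(),Q[:,1].max())
```

```text
ellipse/4 [252.74977112 133.38473511] [20.09158325 54.09727478] 88.00318145751953
left [225.5  133.75] right [279.5  131.75] top 124.0 bot 143.25
pred ((251.82955932617188, 132.2157440185547), (22.082204818725586, 56.52577590942383), 90.14161682128906) [224.86357 130.2053 ] [278.8041  130.20522] 121.315544 143.17912
```

View pics/ell.png

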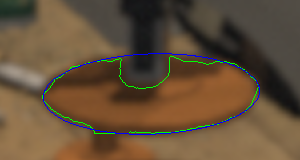

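The lid is rolled about 2° (right side up) with its far side slightly low, and sits about 2 mm to the right in the grip. I correct this with a small turn while descending to just above the rim.

Emit:
jog_arm(
  dr=[
    [0.012,0.007,0],
    [0.012,0.007,0],
    [0.012,0.006,0],
    [0,0,0],
    [0,0,0],
    [0,0,0],
    [0,0,0],
    [0,0,0],
    [0,0,0],
    [0,0,0],
  ],
  slide=[
    [-0.002,0,0],
    [0,0,0],
    [0,0,0],
    [0,0,0.008],
    [0,0,0.012],
    [0,0,0.01],
    [0,0,0.006],
    [0,0,0],
    [0,0,0],
    [0,0,0],
  ],
  gripper=[-1,-1,-1,-1,-1,-1,-1,-1,-1,-1],
)

```text
time_s: 16.6
position: [0.5209, 0.0793, 0.1458]
tool_rot: [[0.443, 0.896, -0.022], [0.896, -0.442, 0.034], [0.02, -0.035, -0.999]]
ft_force: [0.3, 1.4, -1.6]
grip_width: 0.0223
```

Run:
```python
from rig import observe, viewer, env
from h import *
i=viewer.get_image("side");np.savez("side8.npz",**i);im=i["pixels"]
s=observe();p=np.array(s["position"]);R=np.array(s["tool_rot"])
print(s["time_s"],p.round(4),s["grip_width"],R.round(3).tolist(),s["ft_force"])
cv2.imwrite("pics/side8.png",cv2.resize(im[110:210,205:305],None,fx=6,fy=6,interpolation=cv2.INTER_CUBIC))
```

```text
16.65 [0.5209 0.0793 0.1458] 0.022325114886321575 [[0.443, 0.896, -0.023], [0.896, -0.442, 0.034], [0.02, -0.035, -0.999]] [-0.49909604 -0.72692175 -1.20577674]
```

View pics/side8.png

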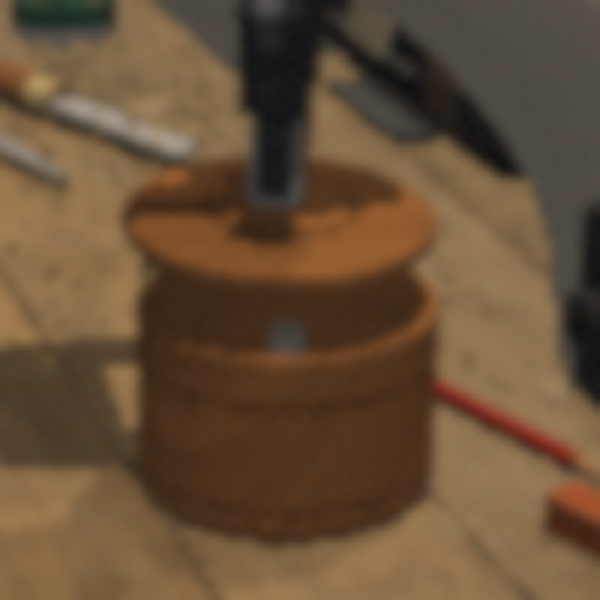

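The lid is now level (edges (127,222) and (437,222)). I check its lateral offset to the rim.

Run:
```python
from h import *
i=dict(np.load("side8.npz"));big=cv2.resize(i["pixels"],None,fx=4,fy=4,interpolation=cv2.INTER_CUBIC)
hsv=cv2.cvtColor(big,cv2.COLOR_BGR2HSV);m=((hsv[...,1]>138)&(hsv[...,0]<17))
for r in range(142,152,1):
    x=np.where(m[r*4,220*4:282*4])[0];print(r,220+x.min()/4,220+x.max()/4,end=" | ")
print()
for r in range(160,172,2):
    x=np.where(m[r*4,220*4:282*4])[0];print(r,220+x.min()/4,220+x.max()/4,end=" | ")
print()
for z in(.0,.086,.12,.13):
    Q=np.array([proj(i,[.522+.066*np.cos(a),.079+.066*np.sin(a),z]) for a in np.linspace(0,6.28,200)]);print(z,Q[:,0].min(),Q[:,0].max(),Q[:,1].min(),Q[:,1].max(),proj(i,(.522,.079,z)))
```

```text
142 228.0 274.0 | 143 227.0 275.25 | 144 226.75 276.25 | 145 226.25 277.0 | 146 226.0 277.25 | 147 225.75 277.5 | 148 226.0 277.5 | 149 226.25 277.25 | 150 227.0 276.75 | 151 228.0 276.25 | 
160 228.75 277.75 | 162 229.0 278.0 | 164 229.0 277.5 | 166 229.0 277.0 | 168 228.75 276.75 | 170 228.75 276.5 | 
0.0 227.16952836172842 276.83847503071723 178.29677787233985 201.48092036765127 [252.01004209 189.21517389]
0.086 226.14129553142166 278.0019038189176 149.70107310952406 170.2745916529715 [252.07742393 159.3638453 ]
0.12 225.70931785879768 278.49069309345975 137.73090042753486 157.1160581429414 [252.10572678 146.8251914 ]
0.13 225.57933178372613 278.63777587241987 134.1339660930059 153.15092527333908 [252.11424275 143.05247062]
```

The lid sits about 4 mm left of the box axis in this view, so I shift along tool y. I also check the other direction from the top view.

Emit:
jog_arm(
  dr=[
    [0,0,0],
    [0,0,0],
    [0,0,0],
    [0,0,0],
    [0,0,0],
    [0,0,0],
    [0,0,0],
    [0,0,0],
    [0,0,0],
    [0,0,0],
  ],
  slide=[
    [0,0.002,0],
    [0,0.0015,0],
    [0,0,0],
    [0,0,0],
    [0,0,0],
    [0,0,0],
    [0,0,0],
    [0,0,0],
    [0,0,0],
    [0,0,0],
  ],
  gripper=[-1,-1,-1,-1,-1,-1,-1,-1,-1,-1],
)

```text
time_s: 17.65
position: [0.5238, 0.0778, 0.1452]
tool_rot: [[0.443, 0.896, -0.023], [0.896, -0.442, 0.034], [0.02, -0.036, -0.999]]
ft_force: [-0.4, -0.5, -0.0]
grip_width: 0.0223
```

Run:
```python
from rig import observe, viewer
from h import *
i=viewer.get_image("side");im=i["pixels"];np.savez("side9.npz",**i)
t=viewer.get_image("top");np.savez("top9.npz",**t)
s=observe();p=np.array(s["position"]);print(s["time_s"],p.round(4),s["grip_width"])
v=cv2.resize(t["pixels"],None,fx=5,fy=5,interpolation=cv2.INTER_CUBIC)
zt=.127
for cx,cy,z,r,col in((.522,.079,zt,.066,(0,255,0)),(.522,.079,.086,.065,(255,255,0))):
  for a in np.linspace(0,2*np.pi,120):
    u=proj(t,[cx+r*np.cos(a),cy+r*np.sin(a),z]);cv2.circle(v,tuple(int(q*5+2) for q in u),1,col,-1)
a=v[5*145:5*225,5*190:5*280]
b=cv2.resize(im[120:200,215:290],None,fx=5,fy=5,interpolation=cv2.INTER_CUBIC)
cv2.imwrite("pics/c9.png",np.hstack([a[:400,:420],b[:400,:375]]))
big=cv2.resize(im,None,fx=4,fy=4,interpolation=cv2.INTER_CUBIC)
hsv=cv2.cvtColor(big,cv2.COLOR_BGR2HSV);m=((hsv[...,1]>138)&(hsv[...,0]<17))
for r in (144,146,147,148,162,164,166,168):
    x=np.where(m[r*4,220*4:284*4])[0];print(r,220+x.min()/4,220+x.max()/4,end=" | ")
```

```text
17.75 [0.5238 0.0778 0.1452] 0.022176294202097685
144 228.0 277.25 | 146 227.5 278.25 | 147 227.5 278.5 | 148 227.5 278.75 | 162 229.25 277.5 | 164 228.75 277.25 | 166 228.75 276.75 | 168 228.0 276.75 |
```

View pics/c9.png

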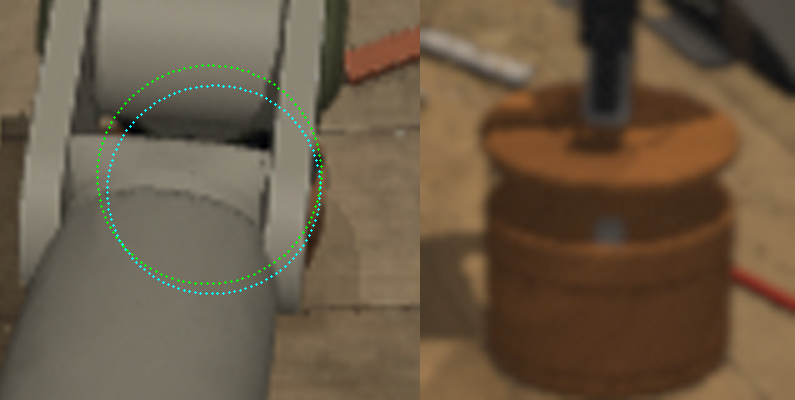

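The lid column (253.1) now matches the box (253.2), and the top view agrees within about 1 px. I lower to near contact.

Emit:
jog_arm(
  dr=[
    [0,0,0],
    [0,0,0],
    [0,0,0],
    [0,0,0],
    [0,0,0],
    [0,0,0],
    [0,0,0],
    [0,0,0],
    [0,0,0],
    [0,0,0],
  ],
  slide=[
    [-0.0001,0.0002,0.006],
    [-0.0001,0.0002,0.006],
    [-0.0001,0.0002,0.005],
    [-0.0001,0.0002,0.004],
    [-0.0001,0.0001,0.003],
    [0,0,0.002],
    [0,0,0],
    [0,0,0],
    [0,0,0],
    [0,0,0],
  ],
  gripper=[-1,-1,-1,-1,-1,-1,-1,-1,-1,-1],
)

```text
time_s: 18.75
position: [0.5238, 0.0778, 0.1194]
tool_rot: [[0.443, 0.896, -0.023], [0.896, -0.442, 0.034], [0.02, -0.036, -0.999]]
ft_force: [0.2, 0.4, -0.9]
grip_width: 0.0223
```

Run:
```python
from rig import observe, viewer
from h import *
i=viewer.get_image("side");im=i["pixels"]
s=observe();print(s["time_s"],s["position"],s["ft_force"])
cv2.imwrite("pics/c10.png",cv2.resize(im[120:210,215:295],None,fx=6,fy=6,interpolation=cv2.INTER_CUBIC))
```

```text
18.8 [0.52381475 0.07779232 0.11933943] [-0.03876045 -0.02174658 -1.67729859]
```

View pics/c10.png

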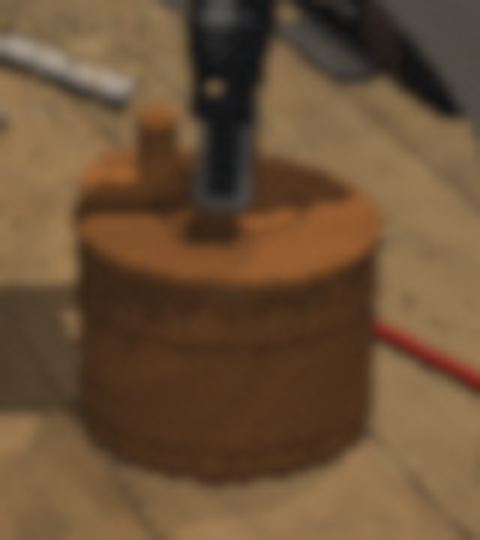

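There is no contact force yet and the plate is just above the rim. I lower in 0.5–1 mm steps.

Emit:
jog_arm(
  dr=[
    [0,0,0],
    [0,0,0],
    [0,0,0],
    [0,0,0],
    [0,0,0],
    [0,0,0],
    [0,0,0],
    [0,0,0],
    [0,0,0],
    [0,0,0],
  ],
  slide=[
    [0,0,0.0005],
    [0,0,0],
    [0,0,0.0005],
    [0,0,0],
    [0,0,0.0005],
    [0,0,0],
    [0,0,0.0005],
    [0,0,0],
    [0,0,0.0005],
    [0,0,0],
  ],
  gripper=[-1,-1,-1,-1,-1,-1,-1,-1,-1,-1],
)

```text
time_s: 19.8
position: [0.5237, 0.0779, 0.1167]
tool_rot: [[0.443, 0.896, -0.023], [0.896, -0.442, 0.034], [0.02, -0.036, -0.999]]
ft_force: [-0.2, 0.5, -1.6]
grip_width: 0.0223
```

Emit:
jog_arm(
  dr=[
    [0,0,0],
    [0,0,0],
    [0,0,0],
    [0,0,0],
    [0,0,0],
    [0,0,0],
    [0,0,0],
    [0,0,0],
    [0,0,0],
    [0,0,0],
  ],
  slide=[
    [0,0,0.0005],
    [0,0,0],
    [0,0,0.0005],
    [0,0,0],
    [0,0,0.0005],
    [0,0,0],
    [0,0,0],
    [0,0,0],
    [0,0,0],
    [0,0,0],
  ],
  gripper=[-1,-1,-1,-1,-1,-1,-1,-1,-1,-1],
)

```text
time_s: 20.8
position: [0.5237, 0.078, 0.1153]
tool_rot: [[0.443, 0.896, -0.023], [0.896, -0.442, 0.034], [0.02, -0.036, -0.999]]
ft_force: [-1.8, -0.1, -0.3]
grip_width: 0.0222
```

Emit:
jog_arm(
  dr=[
    [0,0,0],
    [0,0,0],
    [0,0,0],
    [0,0,0],
    [0,0,0],
    [0,0,0],
    [0,0,0],
    [0,0,0],
    [0,0,0],
    [0,0,0],
  ],
  slide=[
    [0,0,0.0005],
    [0,0,0],
    [0,0,0.0005],
    [0,0,0],
    [0,0,0.0005],
    [0,0,0],
    [0,0,0],
    [0,0,0],
    [0,0,0],
    [0,0,0],
  ],
  gripper=[-1,-1,-1,-1,-1,-1,-1,-1,-1,-1],
)

```text
time_s: 21.8
position: [0.5238, 0.0781, 0.1141]
tool_rot: [[0.443, 0.896, -0.023], [0.896, -0.442, 0.034], [0.02, -0.035, -0.999]]
ft_force: [-2.0, 2.2, 6.3]
grip_width: 0.0225
```

Run:
```python
from rig import observe, viewer
from h import *
i=viewer.get_image("side");im=i["pixels"]
s=observe();print(s["time_s"],s["position"],s["ft_force"],s["wrist_torque"])
cv2.imwrite("pics/c11.png",cv2.resize(im[120:210,215:295],None,fx=6,fy=6,interpolation=cv2.INTER_CUBIC))
```

```text
21.85 [0.52375005 0.0781591  0.11409083] [-1.74063095  2.28863824  5.32307468] [ 0.14745554  0.26100102 -0.0974349 ]
```

View pics/c11.png

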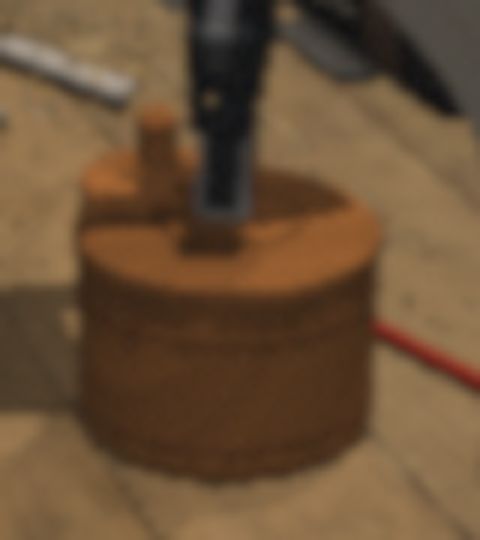

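Contact at about 7 N with TCP z 0.114, where I expected about 0.113. I release and lift away.

Emit:
jog_arm(
  dr=[
    [0,0,0],
    [0,0,0],
    [0,0,0],
    [0,0,0],
    [0,0,0],
    [0,0,0],
    [0,0,0],
    [0,0,0],
    [0,0,0],
    [0,0,0],
  ],
  slide=[
    [0,0,0],
    [0,0,0],
    [0,0,0],
    [0,0,0],
    [0,0,0],
    [0,0,0],
    [0,0,0],
    [0,0,0],
    [0,0,0],
    [0,0,0],
  ],
  gripper=[-0.45,-0.4,-0.3,-0.2,-0.1,0,0.1,0.1,0.1,0.1],
)

```text
time_s: 22.85
position: [0.5237, 0.078, 0.1137]
tool_rot: [[0.443, 0.896, -0.023], [0.896, -0.442, 0.034], [0.02, -0.036, -0.999]]
ft_force: [0.4, -0.3, 1.4]
grip_width: 0.0469
```

Emit:
jog_arm(
  dr=[
    [0,0,0],
    [0,0,0],
    [0,0,0],
    [0,0,0],
    [0,0,0],
    [0,0,0],
    [0,0,0],
    [0,0,0],
    [0,0,0],
    [0,0,0],
  ],
  slide=[
    [0,0,-0.005],
    [0,0,-0.01],
    [0,0,-0.015],
    [0,0,-0.02],
    [0,0,-0.02],
    [0,0,-0.02],
    [0,0,-0.02],
    [-0.02,-0.02,-0.01],
    [-0.025,-0.03,0],
    [-0.025,-0.03,0],
  ],
  gripper=[0.1,0.1,0.1,0.1,0.1,0.1,0.1,0.1,0.1,0.1],
)

```text
time_s: 23.85
position: [0.4227, 0.0463, 0.236]
tool_rot: [[0.443, 0.896, -0.022], [0.896, -0.442, 0.033], [0.02, -0.034, -0.999]]
ft_force: [-0.4, -0.5, 0.0]
grip_width: 0.047
```

Emit:
jog_arm(
  dr=[
    [0,0,0],
    [0,0,0],
    [0,0,0],
    [0,0,0],
    [0,0,0],
    [0,0,0],
    [0,0,0],
    [0,0,0],
    [0,0,0],
    [0,0,0],
  ],
  slide=[
    [-0.03,0,0],
    [-0.03,0,0],
    [-0.03,0,0],
    [-0.03,0,0],
    [-0.03,0,0],
    [-0.02,0,0],
    [0,0,0],
    [0,0,0],
    [0,0,0],
    [0,0,0],
  ],
  gripper=[0.1,0.1,0.1,0.1,0.1,0.1,0.1,0.1,0.1,0.1],
)

```text
time_s: 24.85
position: [0.3487, -0.1052, 0.2318]
tool_rot: [[0.442, 0.897, -0.023], [0.897, -0.441, 0.034], [0.02, -0.036, -0.999]]
ft_force: [-0.8, 0.3, -0.5]
grip_width: 0.047
```

Run:
```python
from rig import observe, viewer
from h import *
i=viewer.get_image("side");t=viewer.get_image("top");np.savez("s12.npz",**i);np.savez("t12.npz",**t)
s=observe();print(s["time_s"],s["position"],s["ft_force"])
cv2.imwrite("pics/c12.png",cv2.resize(i["pixels"][120:210,215:295],None,fx=6,fy=6,interpolation=cv2.INTER_CUBIC))
cv2.imwrite("pics/t12.png",cv2.resize(t["pixels"][130:260,120:280],None,fx=4.5,fy=4.5,interpolation=cv2.INTER_CUBIC))
```

```text
24.95 [ 0.3486348  -0.10528427  0.23175644] [-0.55623206 -0.75979171  0.35591047]
```

View pics/c12.png

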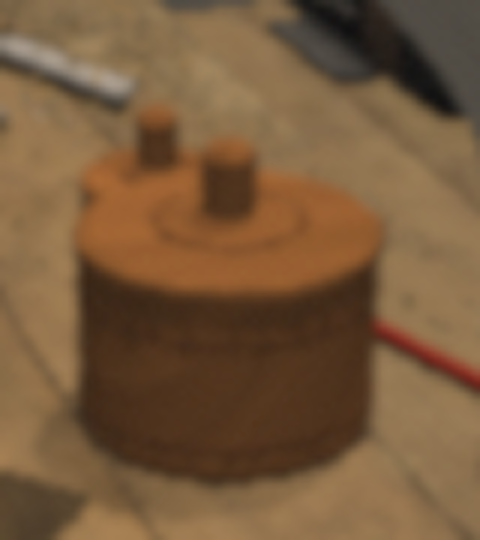

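View pics/t12.png

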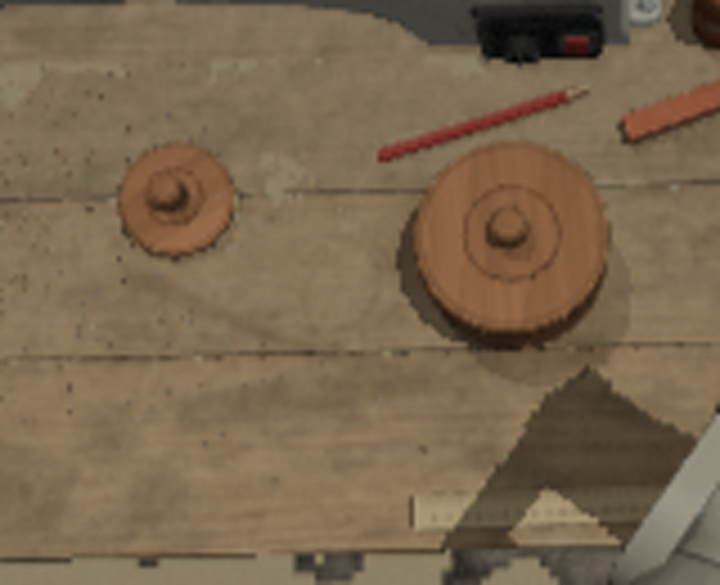

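The lid looks seated and concentric. I check level and height numerically.

Run:
```python
from h import *
S=dict(np.load("s12.npz"));T=dict(np.load("t12.npz"))
def cont(c,th,x0,y0,x1,y1):
    b=cv2.resize(c["pixels"],None,fx=4,fy=4,interpolation=cv2.INTER_CUBIC);h=cv2.cvtColor(b,cv2.COLOR_BGR2HSV)
    m=th(h).astype(np.uint8);k=np.zeros_like(m);k[y0*4:y1*4,x0*4:x1*4]=m[y0*4:y1*4,x0*4:x1*4]
    return (max(cv2.findContours(k,0,1)[0],key=cv2.contourArea)[:,0]+.5)/4-.5
a=cont(T,lambda h:(h[...,1]>100)&(h[...,0]<16)&(h[...,2]>85),205,155,265,210)
ct=a
b=cont(S,lambda h:(h[...,1]>138)&(h[...,0]<17)&(h[...,2]>105),222,135,285,175)
bb=b[((b[:,0]>262)&(b[:,1]<175))|(b[:,1]>159)|((b[:,0]<232)&(b[:,1]>154))]
for z in(.09,.096,.102):
    print(z,circ(np.array([plane(T,p,z) for p in ct])),circ(np.array([plane(S,p,z) for p in bb])))
e=cv2.fitEllipse(bb.astype(np.float32));print(e)
(c,r)=circ(np.array([plane(T,p,.096) for p in ct]))
Q=np.array([proj(S,[c[0]+.066*np.cos(x),c[1]+.066*np.sin(x),.096]) for x in np.linspace(0,6.28,200)]).astype(np.float32);print(cv2.fitEllipse(Q))
v=cv2.resize(S["pixels"],None,fx=8,fy=8,interpolation=cv2.INTER_CUBIC)
for q in Q: cv2.circle(v,tuple(int(x*8+4) for x in q),1,(0,255,0),-1)
cv2.imwrite("pics/fin.png",v[8*135:8*205,8*218:8*290])
```

```text
0.09 (array([0.5227333 , 0.07611534]), np.float64(0.06567941620322915)) (array([0.52403373, 0.07966095]), np.float64(0.06662938925244047))
0.096 (array([0.52137999, 0.07574772]), np.float64(0.06534847914741217)) (array([0.51914591, 0.06635764]), np.float64(0.06555550886032012))
0.102 (array([0.52002667, 0.07538011]), np.float64(0.06501754209159871)) (array([0.51425809, 0.05305433]), np.float64(0.0644816284682041))
((252.47947692871094, 158.14984130859375), (21.201072692871094, 51.75443649291992), 90.99577331542969)
((252.28929138183594, 156.8455352783203), (20.357791900634766, 52.28899002075195), 90.16456604003906)
```

View pics/fin.png

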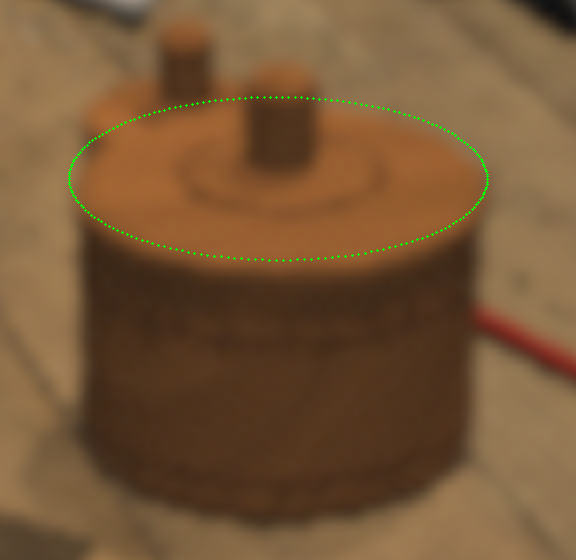

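The measured height (about 0.092, with the side camera known to read a few mm low) shows the lid is not propped up. The lid centre differs from the box by about 3.6 mm in y against 5 mm of play, so I recheck that offset with identical masks.

Run:
```python
from h import *
T0=dict(np.load("top0.npz"));T1=dict(np.load("t12.npz"));S0=dict(np.load("side0.npz"));S1=dict(np.load("s12.npz"))
def cont(c,x0,y0,x1,y1,st=100):
    b=cv2.resize(c["pixels"],None,fx=4,fy=4,interpolation=cv2.INTER_CUBIC);h=cv2.cvtColor(b,cv2.COLOR_BGR2HSV)
    m=((h[...,1]>st)&(h[...,0]<16)).astype(np.uint8);k=np.zeros_like(m);k[y0*4:y1*4,x0*4:x1*4]=m[y0*4:y1*4,x0*4:x1*4]
    return (max(cv2.findContours(k,0,cv2.CHAIN_APPROX_NONE)[0],key=cv2.contourArea)[:,0]+.5)/4-.5
for st in(90,100,110):
  for n,c,z in(("box",T0,.086),("lid",T1,.096)):
    a=cont(c,205,155,265,212,st)
    for lim in(178,183,186):
        q=a[a[:,1]<lim];cc,r=circ(np.array([plane(c,p,z) for p in q]));print(st,n,lim,cc.round(4),r.round(4),end=" ")
    # box bottom arc
    print("bbox",a.min(0),a.max(0))
# did the box move? compare silhouettes of lower box in side view
for r in range(176,202,4):
    o=[]
    for c in(S0,S1):
        h=cv2.cvtColor(c["pixels"],cv2.COLOR_BGR2HSV);x=np.where((h[r,222:284,1]>125))[0];o.append((222+x.min(),222+x.max()))
    print(r,o)
d=cv2.absdiff(S0["pixels"],S1["pixels"]).max(2)[120:210,215:295]
cv2.imwrite("pics/diff.png",cv2.resize(d*3,None,fx=5,fy=5))
# bottom of box in top view
a0=cont(T0,205,155,265,212);a1=cont(T1,205,155,265,212);print(a0[:,1].max(),a1[:,1].max())
v=np.hstack([cv2.resize(c["pixels"][155:215,203:263],None,fx=6.5,fy=6.5,interpolation=cv2.INTER_CUBIC) for c in(T0,T1)]);cv2.imwrite("pics/tt.png",v)
```

```text
90 box 178 [0.5214 0.0791] 0.0655 90 box 183 [0.5216 0.0791] 0.0654 90 box 186 [0.5214 0.079 ] 0.0655 bbox [210.875 161.625] [254.375 208.875]
90 lid 178 [0.5209 0.0762] 0.0658 90 lid 183 [0.5204 0.0763] 0.0662 90 lid 186 [0.5204 0.0763] 0.0662 bbox [210.875 160.625] [255.125 207.875]
100 box 178 [0.5213 0.0791] 0.0655 100 box 183 [0.5214 0.0791] 0.0654 100 box 186 [0.5213 0.079 ] 0.0655 bbox [210.875 161.625] [254.375 207.625]
100 lid 178 [0.5209 0.0761] 0.0657 100 lid 183 [0.5203 0.0762] 0.0661 100 lid 186 [0.5203 0.0763] 0.0662 bbox [210.875 160.875] [255.125 207.875]
110 box 178 [0.5212 0.0791] 0.0649 110 box 183 [0.5211 0.0792] 0.065 110 box 186 [0.5209 0.0791] 0.0651 bbox [211.125 161.875] [254.125 207.375]
110 lid 178 [0.5205 0.076 ] 0.0653 110 lid 183 [0.52   0.0763] 0.0658 110 lid 186 [0.5199 0.0763] 0.0658 bbox [211.125 161.125] [254.875 207.125]
176 [(np.int64(228), np.int64(283)), (np.int64(227), np.int64(283))]
180 [(np.int64(228), np.int64(276)), (np.int64(228), np.int64(276))]
184 [(np.int64(222), np.int64(276)), (np.int64(222), np.int64(276))]
188 [(np.int64(222), np.int64(275)), (np.int64(222), np.int64(275))]
192 [(np.int64(229), np.int64(274)), (np.int64(230), np.int64(274))]
196 [(np.int64(226), np.int64(271)), (np.int64(226), np.int64(270))]
200 [(np.int64(227), np.int64(257)), (np.int64(229), np.int64(256))]
207.625 207.875
```

View pics/tt.png

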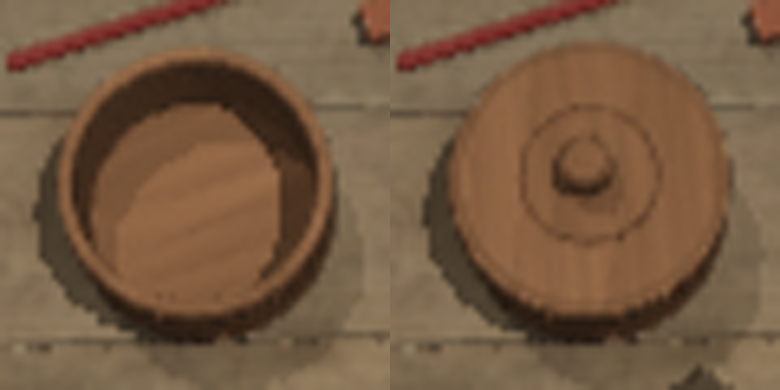

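The offset is about 3 mm, within the 5 mm play. The box has not moved and the radii and heights fit a seated lid, so I hand in.

Run:
```python
from rig import env
print(env.close_job())
```

```text
the job is handed in; nothing more can be done
None
```

The drive centre is standing upright in the middle of the turned box, and the large lid is on it. I handed the job in at about 25 s of the 59 s allowed, with the arm clear of everything.

- **Drive centre:** I took the grey steel one and left the orange and red lookalikes. The pictures before the lid went on show it standing in the box.
- **Lid placing:** The lid hung about 2° tilted in the grip and about 4 mm off the box axis. I corrected both, lowered it until I felt about 7 N of contact at the expected height, then released it.
- **Last checks:**
  - The lid's centre is about 3 mm from the box's, within the 5 mm play.
  - The box had not moved, and the small lid looks undisturbed.
- **Measurements that disagreed:**
  - The two views put the lid's top at about 92 mm rather than the nominal 96 mm. The side camera had also read the lid's knob a few mm low, so I don't take this as a misplaced lid.
  - The fitted outline of the lid showed about 0.8° of roll. I took this as measurement noise, but I couldn't confirm the lid is level more closely than that.

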